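Load the steriliser and hold its lamp key

ROBOT

A 7-joint arm with a two-finger parallel gripper is mounted at the origin on the work surface. World frame = base frame: x ahead of the robot, y to its left, z up, the work surface at z = 0. Lengths are in mm, angles in rad, forces in N, time in s.
With the tool pointing down it reaches from about 400 to 875 mm from the base axis. Payload 19.3 kg.
Tool frame: the origin (TCP) lies at the very end of the fingers, on their centre line; the grasp point (between the pads) lies 19 mm behind it (grip_point_offset is the z of the grasp point in the tool frame, in mm); z points along the fingers, x is the direction in which the jaws open and shut, and the axes are right-handed (so a half turn about z gives the same grasp; the last joint's range is limited). The gripper opens to 85 mm and grips with 20 to 120 N. Pads are 22 mm wide; open, the fingers measure 114 mm over their backs; the gripper's body (76 mm by 85 mm) begins 54 mm behind the grasp point. The pads swing forward as they close: fully open they stand 13 mm farther back than shut.
Start: joints at [1.147, 0.521, -0.036, 1.599, 0.021, 1.021, -0.113], TCP at [216.512, -586.29, 195.291] pointing down, gripper open.
Joint ranges: [-2.91, 2.91], [-0.3, 2.13], [-1.5, 1.42], [0.17, 2.43], [-1.26, 4.41], [0.16, 1.93], [-2.52, 2.52]. Speed limits (rad/s): [1.89, 1.89, 2.39, 2.39, 3.01, 3.01, 3.01].

INTERFACE

Orientations are given as a 3x3 rotation matrix whose columns are the frame's x, y, z axes.
In Python, from workcell import movep, movel, goto_joints, open_gripper, clamp, wait, inverse_kinematics, read_state, camera, PlanningError, finish_job, grip_point_offset gives the robot as it stands. Calls block until the motion is done:
- movep(position, orientation): joint-space move of the TCP to a pose.
- movel(position, frame=None, max_speed=150, guard=None): straight line of the TCP; frame=None keeps the orientation; max_speed is the mean speed in mm/s. With guard (N) it stops when the force on the tool has changed by that much, and returns True; else False.
- goto_joints(angles): joint-space move.
- open_gripper() and clamp(): open the fingers fully, or close them until they stop; the grip force is fixed at half the most.
- wait(seconds).
- inverse_kinematics(position, orientation): joint angles nearest the present ones, or None.
- read_state(): the state.
- camera(name): name is "scene" or "top"; returns a dict with "image" (400x640x3 uint8, blue, green, red), "range_z" (400x640 float32, mm along the optical axis (not along the pixel's ray), 0 where there is no reading), "fx", "fy", "cx", "cy" (pixels), "cam_to_world" (4x4, takes a point from camera to world coordinates). Camera axes: x right, y up, looking along -z (the intrinsics and any distortion apply to the point x, -y, -z); pixel columns grow to the right and rows downward; lengths in mm; the calibration is good to about 2 mm. A picture is of the moment at which its call begins.
A pose or a line that the arm cannot do raises PlanningError and nothing moves.
- finish_job(): hands the job in, once; it reports no verdict.
The state is a dict: "time": time; "qpos": joint angles; "qvel": joint speeds; "joint_efforts": joint torques, N m; "eef_pos": TCP position; "tool_rot": TCP orientation; "ft_force": force on the tool from outside, world axes, zero at the start; "torque": the same for the moment, N m; "finger_gap": finger opening in mm.
Only numpy, scipy, OpenCV 4.12 (cv2) and the standard library are available. Lean on these libraries where they do the work, as an engineer would, in place of code of your own. Each camera call takes 0.05 s, during which the arm holds its last target. There are 200 camera calls.

TASK

Slide the grey brush-head tray, nose first and flat on the counter, under the hood of the white steriliser until it is fully home against the back stop. Then press the steriliser's spring-loaded key down with the fingers until its top is flush with the two cheeks beside it, and finish while still holding it there: the lamp burns only with the key flush, neither higher nor at the bottom. Leave the other toiletries where they are.

Things in the scene. Friction and masses are not known exactly. Their poses are not given: they have to be found in the camera images.
- steriliser: white countertop UV steriliser, fixed. Origin: counter level, centre line of its tray channel, below the hood's front edge. +x runs into the channel, away from the robot, +y to the key console, z up. mm in this frame: hood x 0 to 80, y -50 to 50, underside 36, top 72 high; key console x 0 to 100, y 74 to 166, 45 high; bridge between, 30 high
- channel_mouth (a point): counter-level centre of the open front of the channel (steriliser x -52). Channel 68 wide, its floor the bare counter; two rails 18 high and 12 thick (steriliser y 34 to 46 on each side) lead from here to the hood 52 farther in
- back_stop (a point): counter-level centre of the solid stop under the hood that ends the channel (steriliser x 58, 110 from the mouth). A tray fully home has its nose on this and its tab end flush with the rails' front ends
- tray: loose shallow grey plastic tray, about 150 g, with two white brush heads fixed in it: 110 long (x -55 to 55), 60 wide, 24 high, flat on the counter. Origin: centre of the underside. +x points to its nose (last 14 only 46 wide), which enters first. Fully home its origin is at steriliser x 3, y 0
- tray_tab (a point): grip point on the upright tab at the tray's rear, 47 above the underside, at tray x -43, y 0. The tab is 24 along tray x, 12 thick along tray y, from 24 to 62 high. It does not fit under the hood; with the tray home it stands 40 in front of the hood
- key (a joint): how far the spring-loaded key is pressed down, in m: 0 is up (top 12 mm proud of the cheeks), 0.012 flush with the cheek tops, 0.020 the bottom stop. The spring takes about 3 N to start, 10.5 N at flush, 15 N at the bottom, and returns the key when let go
- key_top (a point): centre of the top face of the key, an aluminium block 40 (steriliser x) by 44 (steriliser y) at steriliser x 45, y 120 that moves straight down; 67 above the counter when up, 55 when flush
- cheeks (a point): fixed point midway between the two white upright cheeks, level with their tops, 55 above the counter (steriliser x 45, y 120): where key_top must be held. Each cheek is 52 long, 8 thick, 4 mm from the key on its +y and -y sides
- cream_jar: round white cream jar, 60 wide, 52 high; bystander, loose; origin at the centre of its underside
- tumbler: white ceramic tumbler, 72 wide, 90 high, empty; bystander, loose; origin at the centre of its underside
- soap_dish: white soap dish with a bar of soap, 100 x 70 x 32 high, no upright tab; bystander, loose; origin at the centre of its underside
- paste_carton: pale toothpaste carton lying flat, 40 x 170 x 38 high (170 along its y); bystander, loose; origin at the centre of its underside
- lotion: amber bottle, 56 wide, 150 high; bystander, loose; origin at the centre of its underside
- hairbrush: black paddle hairbrush lying bristles down, 205 long along its x, 60 wide, 34 high; bystander, loose; origin underneath, near its middle
- paper_roll: paper roll standing on end, 104 wide, 100 high; bystander, loose; origin at the centre of its underside
Mind the look-alikes: they are no part of the job. What is shaped like the tray but yellow is not meant.

How it is judged:
By the outcome, as a careful person would: the job done as asked, in the order asked, and still so for the second after the job is handed in, while the arm keeps its last pose, push and grip.
It also fails if it takes over 54 s, if anything falls off the work surface, if the arm or the gripper's body presses on something with over 40 N, if the wrist force passes 120 N, or if a joint passes its speed limit or range.

## Working session

There is one attempt and no reset: what is moved stays moved. The work goes in short steps, each a Python script; the robot and the scene stay as the last script left them, time stands still between calls to the robot, and variables do not carry over. Pictures are saved under pics/ and viewed, about 8 in all and at most 12, crops included, and the job is handed in when it is done.

```bash
mkdir -p pics; ls
python3 - <<'E'
from workcell import *
import cv2,numpy as np
for n in("scene","top"):
    c=camera(n); cv2.imwrite(f"pics/{n}0.png",c["image"]); np.savez(f"{n}0.npz",**c)
    print(n,c["fx"],c["fy"],c["cx"],c["cy"],np.round(c["cam_to_world"],3).tolist(),[k for k in c])
s=read_state();print(s["time"],s["eef_pos"],np.round(s["tool_rot"],3).tolist(),s["ft_force"],grip_point_offset)
E
```

```text
pics
scene 382.50572925592525 382.50572925592525 319.90240547245503 204.4862572590445 [[-0.024, -0.744, 0.668, 1301.513], [1.0, -0.018, 0.015, 97.557], [0.001, 0.668, 0.744, 1006.668], [0.0, 0.0, 0.0, 1.0]] ['image', 'range_z', 'fx', 'fy', 'cx', 'cy', 'cam_to_world']
top 439.8774728154343 439.8774728154343 322.4913240204266 204.4535174549765 [[-0.007, 0.999, -0.047, 403.389], [-1.0, -0.007, 0.013, 72.685], [0.013, 0.047, 0.999, 1410.034], [0.0, 0.0, 0.0, 1.0]] ['image', 'range_z', 'fx', 'fy', 'cx', 'cy', 'cam_to_world']
0.1 [ 216.41195839 -586.0007036   194.79526686] [[0.346, -0.938, -0.0], [-0.938, -0.346, 0.001], [-0.001, 0.0, -1.0]] [ 0.37843559  0.56635137 -0.26846268] -18.700000000000003
```

View pics/top0.png

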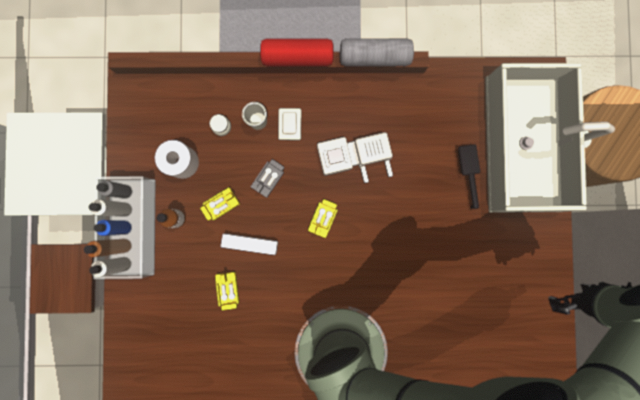

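View pics/scene0.png

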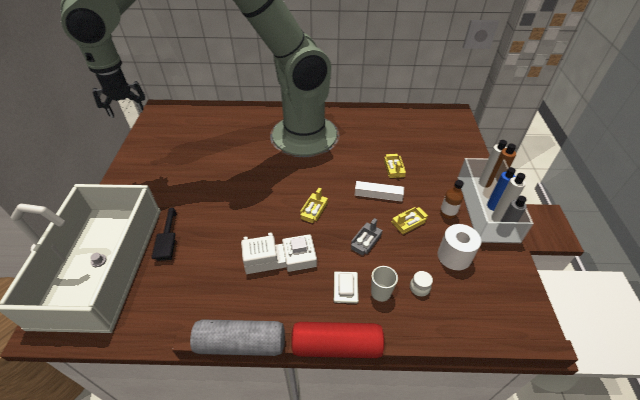

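Top view: steriliser console at about (335,156), hood at (373,148), rails pointing down the image. Grey tray at (267,178). I'll zoom in and measure.

```bash
cat > h.py <<'E'
import numpy as np,cv2
def pts(c):
    z=c["range_z"].astype(float);v,u=np.mgrid[:400,:640]
    P=np.stack([(u-c["cx"])/c["fx"]*z,-(v-c["cy"])/c["fy"]*z,-z,np.ones_like(z)],-1)
    return (P@np.array(c["cam_to_world"]).T)[...,:3]
def grey(c,P,box):
    im=c["image"].astype(int);h=im.max(2)-im.min(2)
    x0,x1,y0,y1=box
    return (h<25)&(P[...,0]>x0)&(P[...,0]<x1)&(P[...,1]>y0)&(P[...,1]<y1)&(c["range_z"]>0)
def proj(c,p):
    q=np.linalg.inv(c["cam_to_world"])@np.r_[p,1]
    return c["cx"]-c["fx"]*q[0]/q[2], c["cy"]+c["fy"]*q[1]/q[2]
E
python3 - <<'E'
from h import *
c=dict(np.load("top0.npz"));P=pts(c)
for uv in [(267,178),(373,148),(335,156),(300,200),(366,172),(390,170),(277,165),(260,190)]: print(uv,P[uv[1],uv[0]].round(1))
for n,r in(("tray",(155,200,248,288)),("ster",(130,188,315,402))):
    a,b,l,rr=r;m=np.zeros((400,640),bool);m[a:b,l:rr]=1
    for lo,hi in((6,14),(14,22),(22,28),(28,34),(34,50),(50,64),(64,80)):
        q=P[m&(P[...,2]>lo)&(P[...,2]<hi)]
        if len(q)>4:
            R=cv2.minAreaRect(q[:,:2].astype(np.float32)); print(n,lo,hi,len(q),np.round(q.mean(0),1),np.round(R[0],1),np.round(R[1],1),round(R[2],1))
im=c["image"]
a=cv2.resize(im[150:206,235:300],None,fx=6,fy=6,interpolation=cv2.INTER_CUBIC)
b=cv2.resize(im[125:190,310:400],None,fx=4.4,fy=4.4,interpolation=cv2.INTER_CUBIC)
s=dict(np.load("scene0.npz"))["image"][205:280,235:390]
d=cv2.resize(s,None,fx=4,fy=4,interpolation=cv2.INTER_CUBIC)
H=np.zeros((340+300,800,3),np.uint8);H[:a.shape[0],:a.shape[1]]=a;H[:b.shape[0],400:400+b.shape[1]]=b;H[340:340+d.shape[0],:d.shape[1]]=d
cv2.imwrite("pics/crop1.png",H[:600])
E
```

```text
(267, 178) [554.9 230.9  12. ]
(373, 148) [ 638.5 -100.5   74. ]
(335, 156) [615.4  15.9  68.2]
(300, 200) [484.8 126.7  -1.7]
(366, 172) [574.2 -87.   -4.2]
(390, 170) [ 577.7 -161.3   17. ]
(277, 165) [594.1 197.5  28.3]
(260, 190) [513.9 248.6  47.2]
tray 6 14 179 [563.  222.8   8.7] [561.3 233.9] [125.5 128.4] 82.4
tray 14 22 184 [555.1 225.8  18.3] [556.7 226.6] [ 60.6 108.2] 55.7
tray 22 28 165 [554.7 228.8  24.9] [556.2 226.8] [ 60.4 108.7] 55.9
tray 28 34 18 [535.1 228.   30.1] [552.9 222.1] [ 47.7 104.5] 55.4
tray 34 50 7 [521.  249.3  42. ] [530.3 250.7] [40.7 18. ] 19.4
tray 50 64 25 [519.5 250.9  60.3] [521.2 251. ] [13.1 22.8] 57.7
tray 64 80 10 [522.2 249.1  65.1] [520.  250.6] [10.7 23.2] 71.7
ster 6 14 117 [592.3 -80.7   8.7] [616.9 -60.3] [275.8 184.3] 89.6
ster 14 22 115 [ 578.8 -101.    17.9] [590.3 -43.4] [248.   79.6] 79.3
ster 22 28 55 [609.9 -44.5  25.6] [605.4 -46.3] [215.9 108. ] 81.3
ster 28 34 126 [628.  -40.5  30.8] [631.8 -42.7] [ 92.9 211.8] 13.2
ster 34 50 673 [622.   11.8  44.3] [635.6 -43. ] [100.4 214.3] 12.9
ster 50 64 181 [617.5  -3.2  56.3] [634.3 -46.2] [ 95.  211.9] 12.5
ster 64 80 977 [634.8 -82.3  71.2] [628.4 -57.9] [ 80.5 191.1] 13.6
```

View pics/crop1.png

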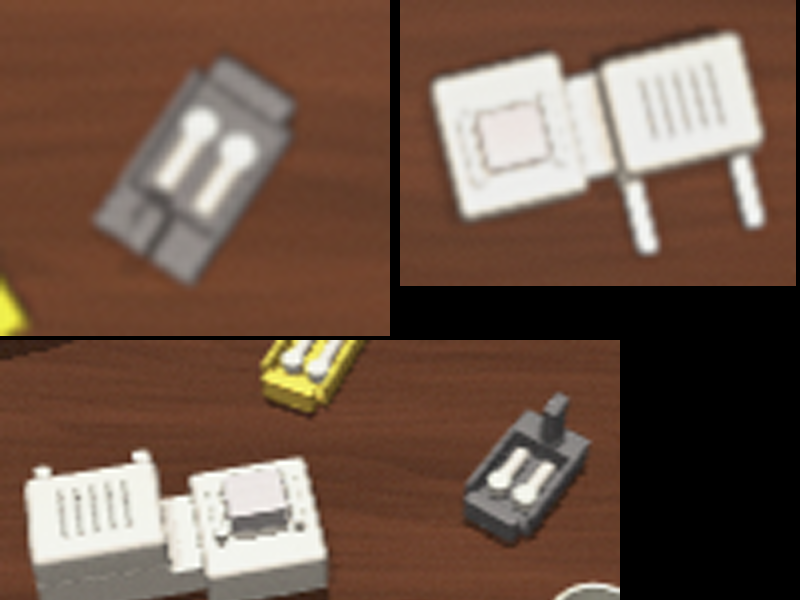

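Tray in the top crop: nose upper right, tab lower left (tab top about (521,251)), yaw about -34°. Steriliser yaw about +13°, with the key in the left block and the rails at the lower right. Refining the steriliser, then grasping.

Run:
```python
from h import *
from workcell import inverse_kinematics
c=dict(np.load("top0.npz"));P=pts(c);v,u=np.mgrid[:400,:640]
reg=(u>315)&(u<402)&(v>128)&(v<192)
def rect(m,n):
    q=P[m];R=cv2.minAreaRect(q[:,:2].astype(np.float32));print(n,len(q),"zmean",q[:,2].mean().round(1),"mean",q.mean(0).round(1),"rect",np.round(R[0],1),np.round(R[1],1),round(R[2],1));return R
hood=reg&(abs(P[...,2]-72)<7)&(P[...,1]<-40); hr=rect(hood,"hood")
kr=rect(reg&(abs(P[...,2]-67)<6)&(P[...,1]>-30),"key")
rect(reg&(P[...,2]>36)&(P[...,1]>-40),"console")
# colour rays on plane z=72 for the hood
def ray(uv,z):
    uv=np.atleast_2d(uv).astype(float);d=np.c_[(uv[:,0]-c["cx"])/c["fx"],-(uv[:,1]-c["cy"])/c["fy"],-np.ones(len(uv))]@c["cam_to_world"][:3,:3].T
    o=c["cam_to_world"][:3,3];return o+d*((z-o[2])/d[:,2])[:,None]
rails=reg&(c["image"].min(2)>150)&(v>168)&(u>355)
n,l,st,ce=cv2.connectedComponentsWithStats(rails.astype(np.uint8))
for i in range(1,n):
    if st[i,4]>15:
        q=ray(np.argwhere(l==i)[:,::-1],18);R=cv2.minAreaRect(q[:,:2].astype(np.float32));print("rail",st[i],np.round(R[0],1),np.round(R[1],1),round(R[2],1),"low",q[q[:,0].argmin()].round(1))
for z in(60,64,72,76):print(z,P[hood&(abs(P[...,2]-z)<2)].shape)
# direction hood->key
h=np.array(hr[0]);k=np.array(kr[0]);d=k-h;print("yaw from hood-key",np.degrees(np.arctan2(d[1],d[0])-np.arctan2(120,5)),np.hypot(*d))
```

```text
hood 806 zmean 72.0 mean [ 638.4 -101.7   72. ] rect [ 639.6 -102.1] [80.7 99.1] 12.7
key 181 zmean 66.7 mean [616.8  15.8  66.7] rect [617.3  15.4] [40.4 44.2] 13.4
console 954 zmean 86.0 mean [614.9  18.4  86. ] rect [541.4  16.8] [109.8 276.8] 89.6
rail [361 169   7  13  54] [562.4 -79.5] [41.7 12.4] 13.4 low [542.8 -87.3  18. ]
rail [387 169   5   7  28] [ 571.2 -157.9] [12.8 19.2] 89.7 low [ 561.5 -164.1   18. ]
60 (0, 3)
64 (20, 3)
72 (406, 3)
76 (198, 3)
yaw from hood-key 13.131970470018148 119.64116008163128
```

```bash
cat >> h.py <<'E'
YS=np.radians(13.1);OS=np.array([600.6,-111.2])
def S(x,y,z): 
    C,s=np.cos(YS),np.sin(YS);return np.array([OS[0]+C*x-s*y,OS[1]+s*x+C*y,z])
def down(yaw,sg=-1):  # tool x along +-(frame y)
    x=sg*np.array([-np.sin(yaw),np.cos(yaw),0]);z=np.array([0,0,-1.]);return np.c_[x,np.cross(z,x),z]
E
python3 - <<'E'
from h import *
from workcell import *
YT=np.radians(-34.2);t=np.array([520.7,250.7])
for sg in(1,-1):
    for p,y in((np.r_[t,200],YT),(np.r_[t,28],YT),(S(-165,0,120),YS),(S(-165,0,28),YS),(S(-40,0,28),YS),(S(45,120,55),YS)):
        q=inverse_kinematics(p,down(y,sg));print(sg,None if q is None else np.round(q,2))
sg=-1
movep(np.r_[t,200],down(YT,sg))
movel(np.r_[t,80]);
print(read_state()["time"],read_state()["eef_pos"])
c=camera("scene");im=c["image"];cv2.imwrite("pics/a.png",cv2.resize(im[150:290,300:480],None,fx=4,fy=4,interpolation=cv2.INTER_CUBIC))
E
```

```text
1 [ 0.23  0.73 -1.24  1.68  0.73  1.27 -0.2 ]
1 [-0.12  0.75 -0.63  1.82  0.61  0.77 -0.1 ]
1 [ 0.83  0.49 -0.81  2.05  0.49  0.8   1.52]
1 [ 0.68  0.62 -0.63  2.12  0.65  0.6   1.38]
1 [ 0.59  0.77 -0.71  1.83  0.68  0.8   1.33]
1 [ 0.41  0.82 -0.82  1.7   0.72  0.95  1.1 ]
-1 [-0.88  0.48  0.47  1.74 -0.25  0.98 -2.49]
-1 [-0.95  0.77  0.59  1.87 -0.65  0.7  -2.15]
-1 [ 0.36  0.39 -0.21  2.08  0.12  0.69 -1.27]
-1 [ 0.31  0.55 -0.14  2.13  0.16  0.46 -1.3 ]
-1 [ 0.23  0.67 -0.17  1.85  0.18  0.63 -1.39]
-1 [ 0.    0.68 -0.18  1.72  0.17  0.75 -1.61]
4.1667 [521.1761674  250.78804976  80.74690316]
```

View pics/a.png

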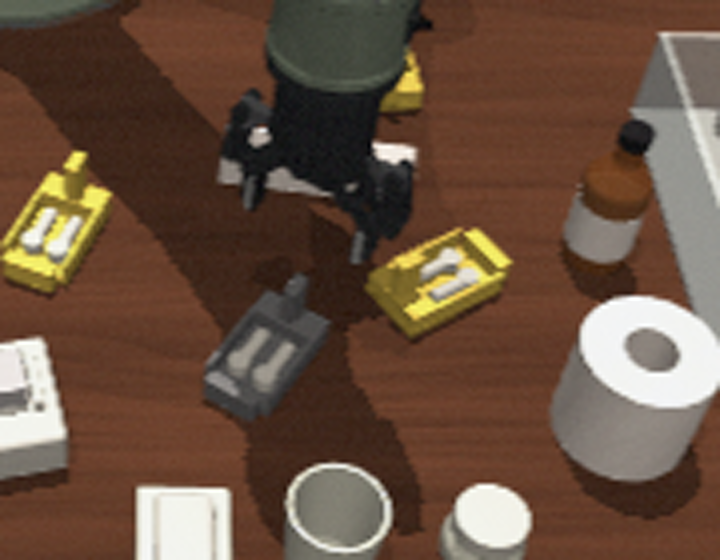

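Fingers straddle the grey tab at crop (290,290). The yellow tray at crop (390,280) sits near the far finger, so I'm checking the clearance from the depth data.

Run:
```python
from h import *
YT=np.radians(-34.2);t=np.array([520.7,250.7])
for n in("top","scene"):
    c=dict(np.load(n+"0.npz"));P=pts(c);m=(P[...,2]>20)&(P[...,2]<150)
    q=P[m];d=q[:,:2]-t;a=d@[np.cos(YT),np.sin(YT)];b=d@[-np.sin(YT),np.cos(YT)]
    s=(abs(a)<50)&(abs(b)<110)&(abs(b)>35)
    for r in np.c_[a,b,q[:,2]][s][np.argsort(abs(b[s]))][:8]:print(n,r.round(0))
    s=(abs(a)<20)&(abs(b)<110)&(abs(b)>35);print("narrow",np.c_[a,b,q[:,2]][s][np.argsort(abs(b[s]))][:4].round(0))
```

```text
narrow []
narrow []
```

Clear on both sides. Grasp, lift, carry and lower in front of the mouth.

Run:
```python
from h import *
from workcell import *
p=np.array([520.7,250.7,29.])
movel(p,max_speed=80); clamp(); s=read_state();print(s["finger_gap"],s["eef_pos"],s["ft_force"],s["time"])
movel(p+[0,0,95]); print(read_state()["finger_gap"])
a=S(-165,0,124)
q=inverse_kinematics(a,down(YS,-1));print(np.round(q,2))
movel(a,down(YS,-1),max_speed=170)
movel(S(-165,0,42))
s=read_state();print(s["time"],s["eef_pos"],s["ft_force"],a)
T=camera("top");C=camera("scene");np.savez("top1.npz",**T);np.savez("scene1.npz",**C)
A=cv2.resize(T["image"][130:240,310:430],None,fx=3.3,fy=3.3,interpolation=cv2.INTER_CUBIC)
B=cv2.resize(C["image"][140:280,220:340],None,fx=3.3,fy=3.3,interpolation=cv2.INTER_CUBIC)
H=np.zeros((max(A.shape[0],B.shape[0]),A.shape[1]+B.shape[1],3),np.uint8);H[:A.shape[0],:A.shape[1]]=A;H[:B.shape[0],A.shape[1]:]=B
cv2.imwrite("pics/b.png",H)
```

```text
-0.22821644776201325 [520.68861811 250.7023838   29.00648033] [ 0.44321013 -0.15009049 -0.24177879] 5.7667
-0.09190884887550968
[-0.02  0.39  0.27  2.09 -0.16  0.68 -0.98]
9.8 [ 440.14433688 -148.69554575   42.47260919] [0.93548024 0.21530622 0.60626499] [ 439.8939654  -148.59746573  124.        ]
```

View pics/b.png

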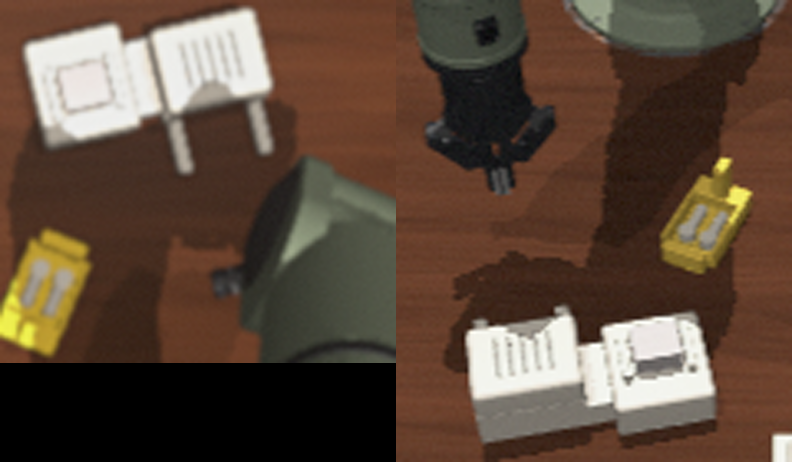

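The grasp missed: the gap is 0 and the fingers are empty. The picture shows closed fingertips at top px (379,215) and scene px (251,198). I'll check the calibration against them and see where the tray is now.

Run:
```python
from h import *
for n in("top","scene"):
    c=dict(np.load(n+"1.npz"));P=pts(c)
    print(n,"tcp proj",np.round(proj(c,np.array([440.1,-148.7,42.5])),1),"tab proj",np.round(proj(c,np.array([520.7,250.7,62])),1),"traycentre",np.round(proj(c,np.array([556.4,226.7,24])),1))
    c0=dict(np.load(n+"0.npz"))
    im=np.hstack([cv2.resize(x["image"][140:260,200:300] if n=="top" else x["image"][190:280,330:430],None,fx=3.6,fy=3.6,interpolation=cv2.INTER_CUBIC) for x in(c0,c)])
    if n=="top":A=im
    else:B=im
w=min(A.shape[1],B.shape[1]);H=np.vstack([A[:300,:w],B[:300,:w]]);cv2.imwrite("pics/c.png",H)
```

```text
top tcp proj [388.  212.9] tab proj [258.7 187.4] traycentre [267.9 177.1]
scene tcp proj [253.1 204.2] tab proj [373.4 221.1] traycentre [365.4 237.1]
```

View pics/c.png

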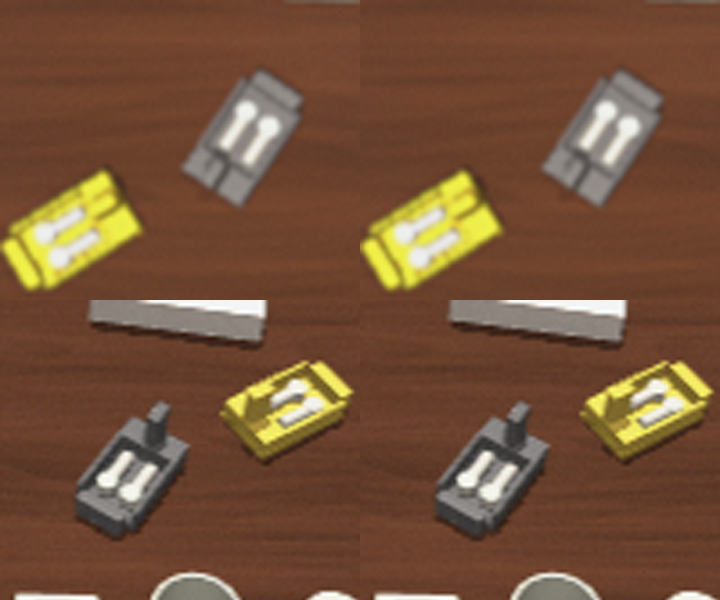

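Run:
```python
from h import *
from workcell import read_state
s=read_state();print(s["eef_pos"],np.round(s["tool_rot"],2).tolist(),s["finger_gap"])
for n in("top","scene"):
    c=dict(np.load(n+"1.npz"));P=pts(c)
    r=(P[...,0]>495)&(P[...,0]<600)&(P[...,1]>180)&(P[...,1]<280)
    q=P[r&(abs(P[...,2]-61)<8)];print(n,"tab",len(q),q.mean(0).round(1))
    r=(P[...,0]>590)&(P[...,0]<650)&(P[...,1]>-12)&(P[...,1]<45)
    q=P[r&(abs(P[...,2]-67)<5)];print("key",len(q),q.mean(0).round(1))
    r=(P[...,0]>380)&(P[...,0]<480)&(P[...,1]>-220)&(P[...,1]<-80)&(P[...,2]>20)
    q=P[r];o=np.argsort(q[:,2])[:12];print("finger lowest",q[o].round(0).tolist())
    print("counter",np.median(P[(abs(P[...,0]-500)<20)&(abs(P[...,1]-130)<15)][:,2]))
c=dict(np.load("scene1.npz"));P=pts(c)
for v in range(190,204,2):print(v,P[v,248:256].round(0)[:,:].tolist()[::3], c["image"][v,251])
```

```text
[ 440.49124003 -148.70336286   42.87828332] [[0.23, -0.97, 0.0], [-0.97, -0.23, -0.0], [0.0, -0.0, -1.0]] -0.06948651918174067
top tab 36 [520.1 250.4  60.8]
key 171 [617.1  16.   67.1]
finger lowest [[449.0, -120.0, 129.0], [443.0, -111.0, 151.0], [446.0, -111.0, 151.0], [426.0, -114.0, 151.0], [446.0, -108.0, 152.0], [423.0, -113.0, 154.0], [443.0, -101.0, 161.0], [423.0, -104.0, 163.0], [423.0, -109.0, 164.0], [440.0, -104.0, 164.0], [443.0, -104.0, 164.0], [440.0, -101.0, 164.0]]
counter 0.48509758719251295
scene tab 32 [520.8 249.7  60.1]
key 161 [616.8  14.4  66.9]
finger lowest [[449.0, -146.0, 83.0], [450.0, -149.0, 84.0], [451.0, -152.0, 85.0], [451.0, -142.0, 86.0], [442.0, -136.0, 86.0], [444.0, -139.0, 87.0], [449.0, -142.0, 88.0], [450.0, -148.0, 89.0], [451.0, -158.0, 89.0], [447.0, -155.0, 90.0], [451.0, -144.0, 90.0], [452.0, -154.0, 91.0]]
counter -0.07936755035001397
190 [[455.0, -152.0, 127.0], [451.0, -143.0, 123.0], [452.0, -134.0, 124.0]] [35 34 35]
192 [[450.0, -155.0, 113.0], [456.0, -143.0, 118.0], [445.0, -137.0, 108.0]] [54 55 54]
194 [[448.0, -157.0, 100.0], [447.0, -147.0, 100.0], [444.0, -138.0, 97.0]] [52 54 56]
196 [[450.0, -158.0, 93.0], [451.0, -147.0, 95.0], [444.0, -139.0, 87.0]] [65 67 69]
198 [[374.0, -182.0, 1.0], [450.0, -149.0, 84.0], [371.0, -161.0, -1.0]] [74 74 77]
200 [[385.0, -180.0, 2.0], [384.0, -169.0, 2.0], [384.0, -159.0, 2.0]] [ 41  59 101]
202 [[390.0, -180.0, -2.0], [392.0, -169.0, -0.0], [393.0, -158.0, 1.0]] [ 42  62 103]
```

The scene depth puts the fingertips at z≈82 while the reported TCP is z≈43, so the real tips are about 39 mm higher than reported. The xy agrees. That explains the miss above the 62 mm tab. I'll calibrate with a guarded touch on the bare counter.

Run:
```python
from h import *
from workcell import *
p=S(-165,0,0)
g=movel(p+[0,0,-52],max_speed=25,guard=3)
s=read_state();print(g,s["eef_pos"],s["ft_force"],s["time"])
movel(s["eef_pos"]+[0,0,3],max_speed=40)
g2=movel(s["eef_pos"]+[0,0,-4],max_speed=6,guard=2) if g else None
s=read_state();print(g2,s["eef_pos"],s["ft_force"],s["time"])
movel(s["eef_pos"]+[0,0,60])
```

```text
True [ 439.94235804 -148.62766237  -35.96138501] [-1.85166353  0.57123751 12.68185454] 12.6083
True [ 439.93803697 -148.63801376  -35.94396212] [-0.91684483  0.26298069  8.69526123] 13.4917
```

The real tips sit 36 mm above the reported TCP. With that offset, I'll redo the grasp.

```bash
echo "D=36.0  # true tip z = reported z + D" >> h.py
python3 - <<'E'
from h import *
from workcell import *
YT=np.radians(-34.2)
open_gripper()
movep(np.array([520.7,250.7,110-D]),down(YT))
p=np.array([520.7,250.7,29.-D])
movel(p,max_speed=120); clamp(); s=read_state();print(s["finger_gap"],s["eef_pos"],s["ft_force"],s["time"])
if s["finger_gap"]>6:
    movel(p+[0,0,90]); print(read_state()["finger_gap"],read_state()["ft_force"])
    movel(S(-165,0,119-D),down(YS),max_speed=170)
    movel(S(-165,0,45-D))
s=read_state();print(s["time"],s["eef_pos"],s["ft_force"],s["finger_gap"])
T=camera("top");C=camera("scene");np.savez("top2.npz",**T);np.savez("scene2.npz",**C)
cv2.imwrite("pics/d.png",cv2.resize(C["image"][130:270,200:400],None,fx=4,fy=4,interpolation=cv2.INTER_CUBIC))
E
```

```text
11.595434477628759 [520.75582076 250.76382882  -6.79327298] [-1.83432305 -1.03159271  6.6844459 ] 17.8333
11.305908988691177 [ 0.5474485   0.721556   -1.58862389]
21.775 [ 440.03495933 -148.7149305     9.42697046] [-0.36275931  0.02110415 -1.9499644 ] 11.255312412381349
```

View pics/d.png

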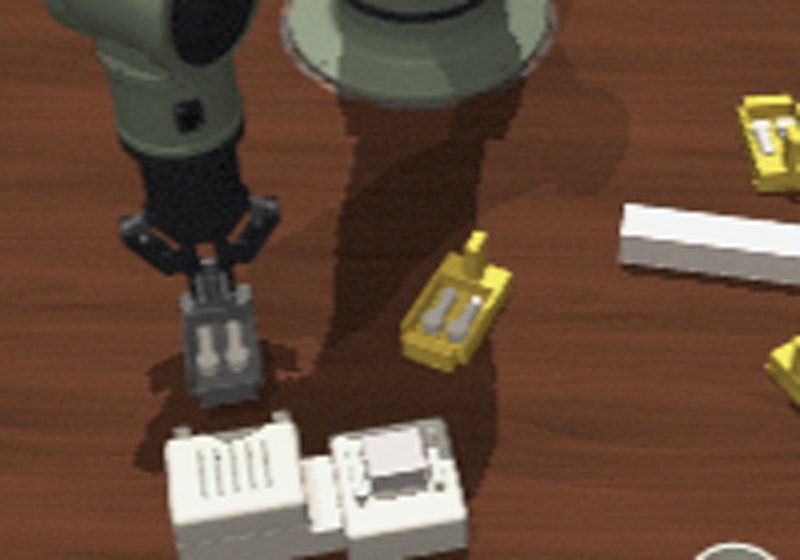

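The tray is in the grip, level, nose toward the mouth and roughly lined up, at crop (220,345). I'll lower it, then check its alignment in depth before sliding.

Run:
```python
from h import *
from workcell import *
g=movel(S(-165,0,28.5-D),max_speed=50,guard=5)
s=read_state();print(g,s["time"],s["eef_pos"],s["ft_force"])
C=camera("scene");np.savez("scene3.npz",**C);P=pts(C)
d=P[...,:2]-OS;x=d@[np.cos(YS),np.sin(YS)];y=d@[-np.sin(YS),np.cos(YS)];z=P[...,2]
m=(x>-185)&(x<-62)&(abs(y)<60)&(z>15)&(z<30)
q=np.c_[x[m],y[m],z[m]]
R=cv2.minAreaRect(q[:,:2].astype(np.float32));print("tray in S",len(q),q.min(0).round(1),q.max(0).round(1),np.round(R[0],1),np.round(R[1],1),round(R[2],1))
for a,b in((-175,-150),(-150,-125),(-125,-100),(-100,-83)):
    k=q[(q[:,0]>a)&(q[:,0]<b)]
    if len(k):print(a,len(k),np.percentile(k[:,1],[1,99]).round(1),np.percentile(k[:,2],[10,50,90]).round(1))
m=(x>-58)&(x<-5)&(abs(y)<60)&(z>12)&(z<26);q=np.c_[x[m],y[m],z[m]]
for sg in(1,-1):
    k=q[q[:,1]*sg>0];print("rail",sg,len(k),k.mean(0).round(1) if len(k) else "",k.min(0).round(1),k.max(0).round(1))
```

```text
True 22.2417 [ 440.1186268  -148.49474781   -7.35026747] [ 0.32778808 -0.49322448 -1.14293894]
tray in S 280 [-178.7  -30.2   15.2] [-66.5  29.7  29.1] [-122.6   -0.2] [ 59.9 112.2] 89.9
-175 83 [-29.7  28.4] [17.6 23.  26.2]
-150 41 [-29.4  29.5] [15.9 18.4 24.8]
-125 58 [-29.9  29.4] [16.6 18.9 25.5]
-100 21 [-29.6  29.4] [16.2 20.4 24.7]
rail 1 11 [-47.2  39.   18.5] [-53.4  34.1  15.1] [-40.7  44.5  21.2]
rail -1 11 [-47.8 -41.5  18. ] [-54.3 -46.4  16.6] [-41.3 -36.2  20.2]
```

Tray lined up to within 0.5 mm and 0.1°. Sliding it in.

Run:
```python
from h import *
from workcell import *
z=read_state()["eef_pos"][2]+0.3
ax=np.array([np.cos(YS),np.sin(YS)])
def rep(n):
    s=read_state();d=s["eef_pos"][:2]-OS;print(n,round(s["time"],2),"Sx",(d@ax).round(2),"Sy",(d@[-ax[1],ax[0]]).round(2),s["eef_pos"][2].round(2),s["ft_force"].round(1),s["finger_gap"].round(1))
print(movel(S(-50,-.4,z),max_speed=70,guard=10));rep("a")
g=movel(S(-34,-.4,z),max_speed=20,guard=12);print(g);rep("b")
C=camera("scene");np.savez("scene4.npz",**C);T=camera("top");np.savez("top4.npz",**T)
A=cv2.resize(T["image"][120:230,310:430],None,fx=3.3,fy=3.3,interpolation=cv2.INTER_CUBIC)
B=cv2.resize(C["image"][160:280,220:340],None,fx=3.3,fy=3.3,interpolation=cv2.INTER_CUBIC)
n=min(len(A),len(B));cv2.imwrite("pics/e.png",np.hstack([A[:n],B[:n]]))
```

```text
FalseTraceback (most recent call last):
  File "<stdin>", line 7, in <module>
  File "<stdin>", line 6, in rep
AttributeError: 'float' object has no attribute 'round'
```

```bash
cat >> h.py <<'E'
AX=np.array([np.cos(YS),np.sin(YS)])
def rep(n):
    from workcell import read_state
    s=read_state();d=s["eef_pos"][:2]-OS;print(n,round(s["time"],2),"S",np.round([d@AX,d@[-AX[1],AX[0]],s["eef_pos"][2]],2),np.round(s["ft_force"],1),round(s["finger_gap"],1))
E
python3 - <<'E'
from h import *
from workcell import *
rep("a");z=read_state()["eef_pos"][2]
g=movel(S(-34,-.4,z),max_speed=20,guard=12);print(g);rep("b")
C=camera("scene");np.savez("scene4.npz",**C);T=camera("top");np.savez("top4.npz",**T)
A=cv2.resize(T["image"][120:230,310:430],None,fx=3.3,fy=3.3,interpolation=cv2.INTER_CUBIC)
B=cv2.resize(C["image"][160:280,220:340],None,fx=3.3,fy=3.3,interpolation=cv2.INTER_CUBIC)
n=min(len(A),len(B));cv2.imwrite("pics/e.png",np.hstack([A[:n],B[:n]]))
E
```

```text
a 24.08 S [-50.32  -0.49  -7.02] [-0.3  0.6 -1.6] 11.2
True
b 24.63 S [-40.63  -0.32  -7.35] [-1.9 -0.6  6.2] 11.4
```

View pics/e.png

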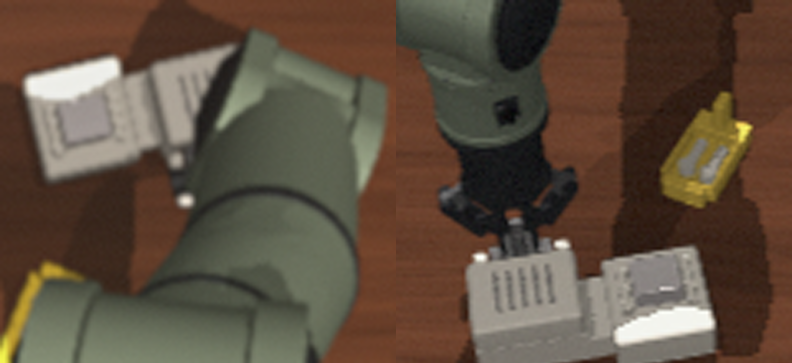

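The tray is inside and contact came at S x −40.6, against an expected −40. One firmer nudge to seat it, then release and lift clear. I'll check the tray's rear against the rail fronts.

Run:
```python
from h import *
from workcell import *
z=read_state()["eef_pos"][2]
print(movel(S(-37,-.4,z),max_speed=12,guard=22));rep("seat")
open_gripper();rep("open")
e=read_state()["eef_pos"]
movel(e+[0,0,125],max_speed=170)
movep(S(45,120,115-D),down(YS));clamp();rep("above key")
C=camera("scene");np.savez("scene5.npz",**C);T=camera("top");np.savez("top5.npz",**T)
for n,c in(("top",T),("scene",C)):
    P=pts(c);d=P[...,:2]-OS;x=d@AX;y=d@[-AX[1],AX[0]];z=P[...,2]
    m=(abs(x+40)<25)&(abs(y)<20)&(z>52)&(z<70);print(n,"tab",m.sum(),x[m].mean().round(1),y[m].mean().round(1),x[m].min().round(1),x[m].max().round(1))
    m=(x>-70)&(x<0)&(abs(y)<31)&(z>16)&(z<28);print("tray rear",m.sum(),np.percentile(x[m],[0,2]).round(1) if m.any() else"")
    m=(x>-70)&(x<0)&(abs(abs(y)-41)<6)&(z>13)&(z<23);print("rail front",m.sum(),np.percentile(x[m],[0,2]).round(1) if m.any() else"")
A=cv2.resize(T["image"][120:200,310:410],None,fx=4,fy=4,interpolation=cv2.INTER_CUBIC)
B=cv2.resize(C["image"][190:270,230:330],None,fx=4,fy=4,interpolation=cv2.INTER_CUBIC)
cv2.imwrite("pics/f.png",np.hstack([A,B]))
```

```text
True
seat 25.01 S [-40.64  -0.29  -7.35] [-2.8  0.3  9.7] 11.3
open 25.72 S [-41.08  -0.2   -7.74] [ 0.1 -0.4 -0.4] 85.3
above key 28.02 S [ 45.01 119.98  79.02] [ 0.1 -0.8  0.4] 0.1
top tab 31 -40.6 0.3 -52.2 -28.9
tray rear 152 [-52.2 -51.7]
rail front 72 [-52.1 -50.5]
scene tab 29 -40.4 -0.8 -53.9 -30.1
tray rear 61 [-56.3 -55. ]
rail front 19 [-55.  -54.7]
```

View pics/f.png

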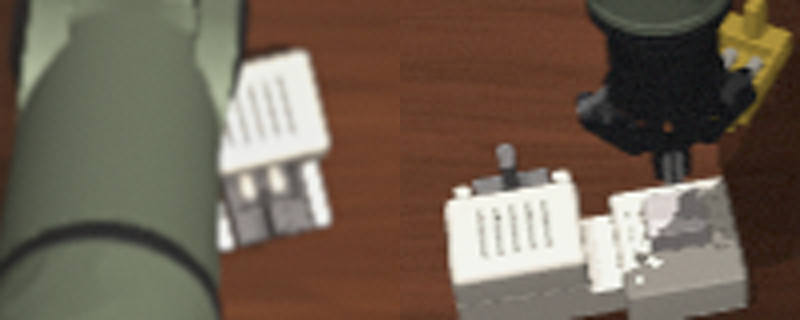

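Tray rear reads flush with the rail fronts in the top view (−52.2 and −52.1). But the guard stops showed only a small force along x, so I'll confirm with a low push on the tray's rear face, for which there's time.

Run:
```python
from h import *
from workcell import *
movel(S(-88,0,112-D),max_speed=200)
movel(S(-88,0,12-D),max_speed=130);rep("behind")
print(movel(S(-69,0,12-D),max_speed=60,guard=6));rep("near")
print(movel(S(-56,0,12-D),max_speed=15,guard=10));rep("push")
e=read_state()["eef_pos"];movel(np.r_[e[:2]-25*AX,e[2]],max_speed=100)
movel(S(-88,0,112-D),max_speed=170)
T=camera("top");np.savez("top6.npz",**T);c=T
P=pts(c);d=P[...,:2]-OS;x=d@AX;y=d@[-AX[1],AX[0]];z=P[...,2]
m=(abs(x+40)<25)&(abs(y)<20)&(z>52)&(z<70);print("tab",m.sum(),x[m].mean() if m.any() else"")
movel(S(45,120,112-D),max_speed=200);rep("key")
print(movel(S(45,120,72-D),max_speed=80,guard=3));rep("72")
```

```text
behind 30.08 S [-87.59  -0.12 -23.44] [0.  0.3 0.2] 0.3
True
near 30.45 S [-67.93   0.22 -23.75] [-0.9 -0.6 -0.5] 0.1
True
push 30.8 S [-68.16   0.25 -24.36] [-0.9 -0.5 -0.1] -0.1
tab 3 -33.95025620090971
key 33.03 S [ 44.06 118.81  75.9 ] [-0.2 -0.1  0.3] 0.0
False
72 33.68 S [ 44.98 119.86  35.9 ] [0.  0.  0.3] -0.0
```

A low push on the tray's rear met over 10 N without it moving, so it's seated. Now the key: touch, then 12 mm down.

Run:
```python
from h import *
from workcell import *
print(movel(S(45,120,62-D),max_speed=8,guard=2));rep("touch")
z0=read_state()["eef_pos"][2]
for dz in(8,11,12):
    movel(S(45,120,z0-dz),max_speed=15);wait(.2);rep(dz)
C=camera("scene");np.savez("scene7.npz",**C)
B=cv2.resize(C["image"][195:275,280:340],None,fx=7,fy=7,interpolation=cv2.INTER_CUBIC);cv2.imwrite("pics/g.png",B)
```

```text
True
touch 34.42 S [ 44.98 120.01  30.44] [ 2.  -0.1  3.6] 0.4
8 35.3 S [ 45.04 119.98  22.57] [-2.  -0.2  8.7] 0.1
11 35.85 S [ 45.04 119.99  19.62] [-1.2  0.2 10.1] -0.1
12 36.3 S [ 45.03 120.02  18.67] [-2.   0.8 11.2] 0.0
```

View pics/g.png

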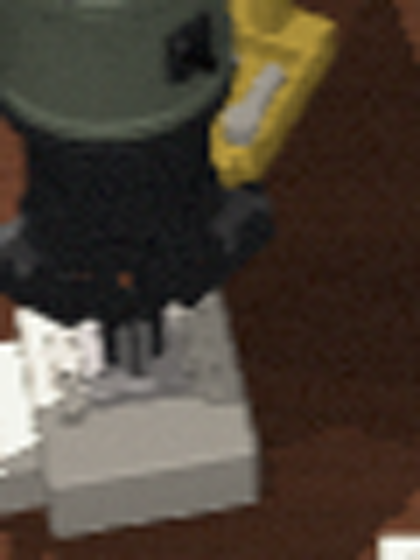

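Run:
```python
from h import *
from workcell import *
f=[]
for i in range(25):
    wait(.04);f.append(read_state()["ft_force"][2])
print("mean Fz",np.mean(f),np.std(f)/5);rep("")
T=camera("top");C=camera("scene");np.savez("top8.npz",**T)
for n,c in(("top",T),("scene",C)):
    P=pts(c);d=P[...,:2]-OS;x=d@AX;y=d@[-AX[1],AX[0]];z=P[...,2]
    m=(x>-8)&(x<106)&(y>66)&(y<172)&(z>25)&(z<75)
    im=c["image"].astype(int);sat=(im.max(2)-im.min(2))*m
    o=np.argsort(sat.ravel())[::-1][:8];
    for k in o:
        v,u=divmod(k,640);print(n,u,v,im[v,u],np.round([x[v,u],y[v,u],z[v,u]],0))
    k=m&(abs(x-45)<20)&(abs(y-120)<21);k2=m&(abs(x-45)<26)&(abs(abs(y-120)-30)<3.5)
    print("key z",np.percentile(z[k],[10,50,90]).round(1) if k.any() else"",k.sum(),"cheek",np.percentile(z[k2],[50,80]).round(1) if k2.any() else"")
```

```text
mean Fz 10.529451269999088 0.0784048982361929
 37.39 S [ 45.04 119.98  18.69] [-2.   1.  10.4] 0.0
top 639 399 [77 83 89] [-986. -709. -112.]
top 638 399 [79 84 90] [-987. -708. -115.]
top 637 399 [80 85 90] [-986. -705. -115.]
top 636 399 [80 85 91] [-989. -705. -122.]
top 635 399 [80 86 92] [-991. -705. -127.]
top 634 399 [77 84 89] [-994. -706. -134.]
top 633 399 [77 83 89] [-994. -704. -137.]
top 632 399 [78 84 89] [-996. -704. -142.]
key z  0 cheek 
scene 282 239 [134 149 168] [ 2. 75. 44.]
scene 282 242 [ 80  93 112] [11. 74. 41.]
scene 282 243 [113 127 142] [11. 74. 35.]
scene 282 240 [157 170 181] [ 5. 75. 43.]
scene 283 243 [186 200 210] [17. 76. 43.]
scene 283 242 [188 203 212] [14. 77. 44.]
scene 284 247 [197 211 220] [36. 77. 48.]
scene 287 248 [193 207 216] [45. 85. 53.]
key z [46.  54.  66.7] 136 cheek [54.6 55.7]
```

Mean force is 10.53 N (flush is 10.5) and the tip is at 54.7 mm (flush is 55). One last check on the tray and bystanders, then hand in.

Run:
```python
from h import *
from workcell import *
c=camera("scene");P=pts(c);d=P[...,:2]-OS;x=d@AX;y=d@[-AX[1],AX[0]];z=P[...,2]
m=(abs(x+40)<25)&(abs(y)<20)&(z>52)&(z<70);print("tab",m.sum(),x[m].mean().round(1),y[m].mean().round(1))
P0=pts(dict(np.load("scene0.npz")))
for n,(u,v) in dict(carton=(380,191),jar=(422,280),tumb=(384,275),soap=(346,285),lotion=(453,197),roll=(459,240),brush=(163,247),y1=(409,222),y2=(312,210),y3=(395,167)).items():
    a=np.abs(P[v-3:v+4,u-3:u+4]-P0[v-3:v+4,u-3:u+4]);print(n,np.median(a,(0,1)).round(1))
rep("final")
finish_job()
```

```text
tab 30 -40.0 -0.9
carton [2.  0.4 2. ]
jar [1.1 0.6 1.9]
tumb [1.1 0.3 1.7]
soap [0.8 0.1 1.4]
lotion [1.6 0.8 1.7]
roll [1.3 0.8 1.7]
brush [1.4 1.  2. ]
y1 [1.5 0.5 1.8]
y2 [3.7 0.2 4.2]
y3 [2.6 0.6 2.4]
final 37.54 S [ 45.05 120.    18.69] [-1.9 -0.6 10.5] 0.0
the job is handed in; nothing more can be done
```

The grey tray is home in the steriliser and the key is held down at flush. I handed in at 37.5 s. I never saw the lamp, because the hand hid that part of the console, so flush rests on force and height alone.

- **Missed grasp:** the first grasp closed on air and touched nothing. The real fingertips sit about 36 mm higher than the reported TCP, which I measured by touching the bare counter. I corrected for it from then on.
- **Tray:** I gripped the tab, lifted the tray over to the channel, set it flat on the counter and slid it in nose first. In the last check its tab was at steriliser x −40.0 (nominal −40), y −0.9. Before that, its rear edge was level with the rail fronts to about 0.1 mm in the top view (about 1 mm in the scene view).
- **Seating:** the guards stopped both seating pushes, but the force readings along the channel were small. I then pushed low on the tray's rear face; the 10 N guard stopped it and the fingers did not advance. They stopped about 5 mm earlier than I expected, which I put down to finger thickness.
- **Key:** I pressed it 12 mm from first touch. The mean force is 10.5 N (flush is 10.5 N) and the corrected tip height is 54.7 mm (flush is 55 mm).
- **Bystanders:** none moved beyond depth noise, which was up to about 2 mm. Two yellow look-alike trays read 2.6–4.2 mm, which I also take as noise, since nothing came near them.

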